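Free a stuck jar cap in a clamping cradle

ROBOT

A 6-joint arm with a two-finger parallel gripper is mounted at the origin on a cart in front of the work surface, level with it; the furniture and walls round the work are solid. World frame = base frame: x ahead of the robot, y to its left, z up, the work surface at z = 0. Lengths are in mm, angles in rad, forces in N, time in s.
With the tool pointing down it reaches from about 350 to 875 mm from the base axis. Payload 4.2 kg.
Tool frame: the origin (TCP) lies midway between the tips of the shut fingers; the grasp point (between the pads) lies 19 mm behind it; y points along the fingers, x is the direction in which the jaws open and shut, and the axes are right-handed (so a half turn about y gives the same grasp; the last joint's range is limited). The gripper opens to 85 mm and grips with 20 to 120 N. Pads are 22 mm wide; open, the fingers measure 114 mm over their backs; the gripper's body (76 mm by 85 mm) begins 54 mm behind the grasp point. The pads swing forward as they close: fully open they stand 13 mm farther back than shut.
Start: joints at [1.516, 0.385, 0.008, 0, -1.194, -0.259], TCP at [192.89, 594.469, 231.312] pointing down, gripper open.
Joint ranges: [-3.14, 3.14], [-1.21, 2.06], [-1.07, 1.41], [-3.16, 2.05], [-2.99, -0.16], [-3.1, 3.1]. Speed limits (rad/s): [2.79, 2.79, 3.14, 3.14, 3.14, 3.14].

INTERFACE

Orientations are given as a unit quaternion [x, y, z, w].
In Python, from bench import read_state, get_image, job_done gives the robot as it stands.
- The arm moves only by the tool play_rows, never from a script. Its argument "series" is a list of rows, each a list of 7 numbers: the shift along the tool's x, y, z in m, then the turn, a rotation vector about the tool's x, y, z in rad, then the finger opening in m, from 0 to 0.0854. In form: [[x, y, z, wx, wy, wz, claw], ...]. A call has 1 to 10 rows; each row shifts and turns the pose as measured when the row begins, along the tool's axes as they then stand; what a row does not reach is not made up. A row lasts 1/10 s, in which the tool goes at most 50 mm and 8.59 degrees, less where a joint would pass 70% of its speed; a pose out of reach is approached as far as the arm can. A call with a gripper value outside its range is refused whole. The fingers move at their own pace and stop on an object; the grip force is fixed at half the most. Time passes only in rows, so rows that do not move let the fingers close. It gives the time, the measured TCP pose, the force and the opening at its end, in the units of the state.
- read_state(): the state, without advancing time (a new reading comes with each control period).
- get_image(name): name is "side" or "top" or "wrist"; returns a dict with "color" (384x512x3 uint8, red, green, blue), "intrinsics" (3x3 intrinsics, pixels), "origin" and "orientation" of the camera in the world. Camera axes: x right, y down, z forward; pixel columns grow to the right and rows downward; lengths in mm; the calibration is good to about 2 mm. A picture is of the moment at which its call begins. There is no depth.
- job_done(): hands the job in, once; it reports no verdict.
The state is a dict: "clock": time; "joints": joint angles; "joint_vel": joint speeds; "joint_efforts": joint torques, N m; "position": TCP position; "ee_rot": TCP orientation; "contact_force": force on the tool from outside, world axes, zero at the start; "wrist_torque": the same for the moment, N m; "gripper_width": finger opening in mm.
Only numpy, scipy, OpenCV 4.12 (cv2) and the standard library are available. Lean on these libraries where they do the work, as an engineer would, in place of code of your own. Each camera call takes 0.05 s, during which the arm holds its last target. There are 200 camera calls.

TASK

The cap of the spice jar in the leaning wooden cradle is stuck. Swing the red-handled toggle clamp over until it locks down on the jar, turn the jar's black cap a good quarter turn anticlockwise while the clamp holds the jar, then swing the clamp fully open again, leaving the jar in the cradle. Don't disturb the other spice jars, the mug or the salt shaker.

Things in the scene. Friction and masses are not known exactly. Their poses are not given: they have to be found in the camera images.
- jar_stand: Fixed one-handed jar opener: a beech baseboard 150 x 170 x 20 mm carrying a bed that leans 35 degrees, with the jar in a V and the toggle clamp beside it. Origin: centre of the board's underside, z up. The jar's top leans towards the stand's +y; the clamp is on its -x side, nearer the robot.
- jar_seat (a point): Where the jar's foot centre belongs, on the ledge of the leaning cradle. Axes: z runs up the jar (35 degrees from vertical), -y points out of the bed, away from the V, -x towards the clamp. The clamp's linkage moves in this frame's x-y plane at z = 52 mm, from z = 36 to 68 mm. Bed and V end at z = 88 mm; the bed's face is at y = +35 mm and the bed reaches from x = -96 to +36 mm.
- jar: Glass spice jar with red-brown powder seen through it, 49 mm across, 124 mm tall with its cap, about 0.2 kg, lying loose in the V. Origin: centre of its foot; z up its axis.
- cap_top (a point): Centre of the top face of the jar's black round cap (49 mm across, 20 mm tall, below this point). z along the jar's axis, outwards.
- jar_cap (a joint): Turn of the cap on the jar, rad: 0 tight, grows anticlockwise seen from above the cap, to 3.14. It turns stiffly (about 0.3 N m), so an unheld jar spins with it.
- clamp_handle (a joint): Bend of the clamp's knee linkage, rad: 0 fully open (arm swung up off the jar, handle laid down towards the robot), 2.05 dead centre, 2.2 locked against its stop past dead centre (handle standing out from the bed). From open to locked the handle itself turns 87 degrees and the arm 60; friction holds it anywhere.
- handle_grip (a point): Middle of the clamp's red round handle, 18 mm thick; the red part is 72 mm long. Its -y axis points along the handle to its free end (30 mm from here), its z axis is parallel to the jar_seat z axis. Closing turns the handle anticlockwise about that z. A few newtons move it.
- swing_centre (a point): Fixed point on the cradle, same axes as jar_seat, round which handle_grip swings in an arc of 85 mm radius (good to 1 mm) in the jar_seat x-y plane.
- clamp_foot: Rubber foot, 20 mm across, under the end of the clamp's arm, spring loaded; origin: centre of its pressing face; it presses the middle of the jar into the V when locked, along the jar_seat +y.
- curry_jar: Bystander: spice jar with yellow content and black cap, 49 mm across, 124 mm tall; origin: centre of its foot.
- turmeric_jar: Bystander: spice jar with orange content and black cap, 49 mm across, 124 mm tall; origin: centre of its foot.
- mug: Bystander: cream mug with yellow stripes, 86 x 120 x 101 mm; origin under its middle.
- salt: Bystander: salt shaker, 44 mm across, 90 mm tall; origin: centre of its foot.

How it is judged:
By the outcome, as a careful person would: the job done as asked, in the order asked, and still so for the second after the job is handed in, with the robot touching nothing.
It also fails if it takes over 66 s, if anything falls off the work surface, if the arm or the gripper's body presses on something with over 40 N, if the wrist force passes 120 N, or if a joint passes its speed limit or range.

## Working session

There is one attempt and no reset: what is moved stays moved. The work goes in short steps, Python scripts to look and compute and a tool call to move; the robot and the scene stay as the last step left them, time stands still between calls to the robot, and variables do not carry over. Pictures are saved under pics/ and viewed, about 8 in all and at most 12, crops included, and the job is handed in when it is done.

Besides the shell and the picture viewer there is one more tool, called in YAML: its name, and indented under it one key for each argument. play_rows: Moves the arm, as the interface text tells. Its arguments: {"type":"object","properties":{"series":{"type":"array","items":{"type":"array","items":{"type":"number"}}}},"required":["series"]}

```bash
mkdir -p pics; ls; python3 - <<'E'
from bench import *
import cv2,numpy as np
print(read_state())
for n in("side","top"):
    d=get_image(n); print(n,d["intrinsics"],d["origin"],d["orientation"])
    cv2.imwrite(f"pics/{n}0.png",d["color"][:,:,::-1])
E
```

```text
pics
{'clock': 0.0, 'joints': array([ 1.51559908e+00,  3.85562383e-01,  6.60800399e-03, -5.21529162e-04,
       -1.19399665e+00, -2.58613012e-01]), 'joint_vel': array([-7.58677286e-04, -8.58440702e-05, -2.42578179e-04,  1.16336402e-03,
        3.78574437e-04,  6.02810047e-04]), 'joint_efforts': array([ 2.83327086e-05, -3.92292309e+01,  1.88400793e+01,  4.18634802e+00,
       -4.57404123e-03,  1.36331991e-06]), 'position': array([192.71533607, 593.92218469, 230.20775108]), 'ee_rot': array([ 0.41628553, -0.57154618,  0.57251084, -0.41505741]), 'contact_force': array([0.28172043, 0.51427089, 0.194892  ]), 'wrist_torque': array([-0.00741022, -0.04102197,  0.03228337]), 'gripper_width': 85.49152994452206}
side [[411.72901788   0.         257.09353569]
 [  0.         411.72901788 187.93287864]
 [  0.           0.           1.        ]] [275.60465843 636.77937992 682.95808624] [-0.14940711  0.86501179 -0.47080781  0.08815966]
top [[360.21769287   0.         256.31586169]
 [  0.         360.21769287 198.70760155]
 [  0.           0.           1.        ]] [ 479.78215862 -161.04918464 1005.63865959] [-0.70221181  0.70902057 -0.04596695  0.04555697]
```

View pics/side0.png

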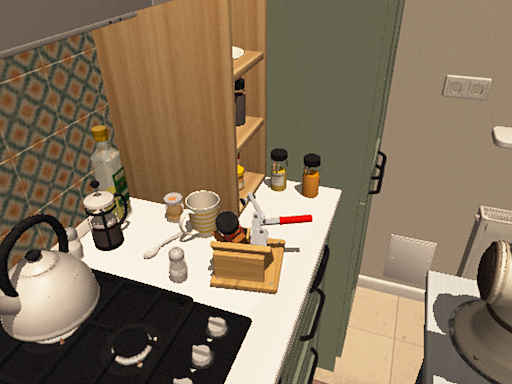

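View pics/top0.png

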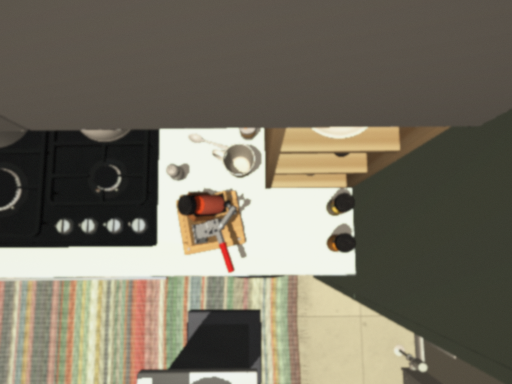

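The side view shows the stand near (245,255), with the red handle at (268–312,219) and the cap at (228,222). In the top view the cap is at (186,205) and the handle runs from (221,245) to (231,271). Next I'll zoom in and measure.

```bash
cat > h.py <<'E'
from bench import *
import cv2,numpy as np
from scipy.spatial.transform import Rotation as R
def cam(n):
    d=get_image(n); return d
def ray(d,uv):
    K=d["intrinsics"]; v=np.linalg.solve(K,[uv[0],uv[1],1.]); v=R.from_quat(d["orientation"]).apply(v)
    return np.array(d["origin"]),v/np.linalg.norm(v)
def onplane(d,uv,z):
    o,v=ray(d,uv); return o+v*(z-o[2])/v[2]
def proj(d,P):
    p=R.from_quat(d["orientation"]).inv().apply(np.atleast_2d(P)-d["origin"]); q=p@np.array(d["intrinsics"]).T; return q[:,:2]/q[:,2:]
def tri(d1,u1,d2,u2):
    o1,v1=ray(d1,u1);o2,v2=ray(d2,u2)
    s=np.linalg.lstsq(np.c_[v1,-v2],o2-o1,rcond=None)[0]
    a,b=o1+s[0]*v1,o2+s[1]*v2
    return (a+b)/2,np.linalg.norm(a-b)
E
python3 - <<'E'
from h import *
s,t,w=cam("side"),cam("top"),cam("wrist")
print(R.from_quat(t["orientation"]).as_matrix().round(2)); print(R.from_quat(s["orientation"]).as_matrix().round(2))
for n,d,(x0,y0,W,H) in(("s",s,(155,180,170,120)),("t",t,(150,140,120,140))):
    c=d["color"][y0:y0+H,x0:x0+W,::-1]; f=4 if n=="t" else 4
    cv2.imwrite(f"pics/{n}1.png",cv2.resize(c,None,fx=f,fy=f,interpolation=cv2.INTER_CUBIC))
a=cv2.imread("pics/s1.png");b=cv2.imread("pics/t1.png")
H=600;o=np.zeros((600,800,3),np.uint8)
b=cv2.resize(b,(480,560)); 
cv2.imwrite("pics/w1.png",w["color"][:,:,::-1])
print(proj(t,[[0,0,0],[192,594,230]]),proj(s,[[0,0,0],[192,594,230]]))
for u in((179,193),(183,253),(246,243),(234,191)): print(onplane(t,u,20))
for n,d in(("s",s),("t",t)):
    h=cv2.cvtColor(d["color"],cv2.COLOR_RGB2HSV)
    m=((h[...,0]<5)|(h[...,0]>175))&(h[...,1]>215)&(h[...,2]>130)
    k,l,st,ce=cv2.connectedComponentsWithStats(m.astype(np.uint8))
    print(n,[(st[i].tolist(),ce[i].round(1)) for i in range(1,k) if st[i][4]>30])
E
```

```text
[[-0.01 -0.99  0.13]
 [-1.    0.01 -0.  ]
 [-0.   -0.13 -0.99]]
[[-0.94 -0.18  0.29]
 [-0.34  0.51 -0.79]
 [-0.01 -0.84 -0.54]]
[[ 196.07672328  432.6143167 ]
 [-114.31771403  392.23723285]] [[509.42225554 342.37171023]
 [416.62926344 792.83685639]]
[626.13940672  51.37727014  20.        ]
[461.9139051   37.58669965  20.        ]
[ 487.12973977 -133.05847199   20.        ]
[ 630.26400542 -100.70458512   20.        ]
s [([280, 215, 32, 9, 187], array([295.4, 218.8]))]
t []
```

View pics/s1.png

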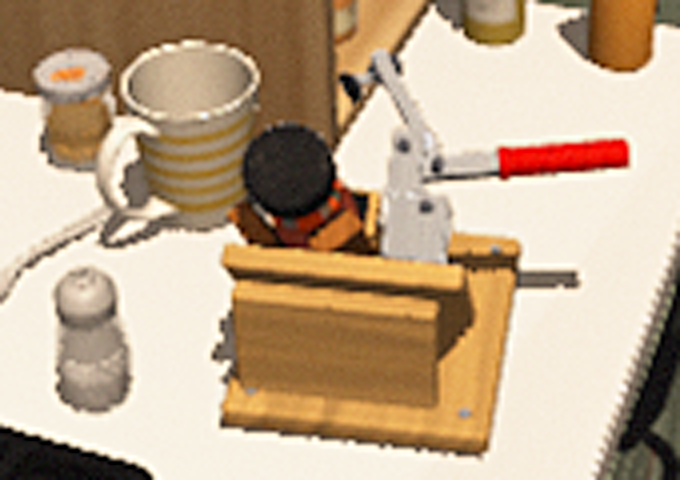

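View pics/t1.png

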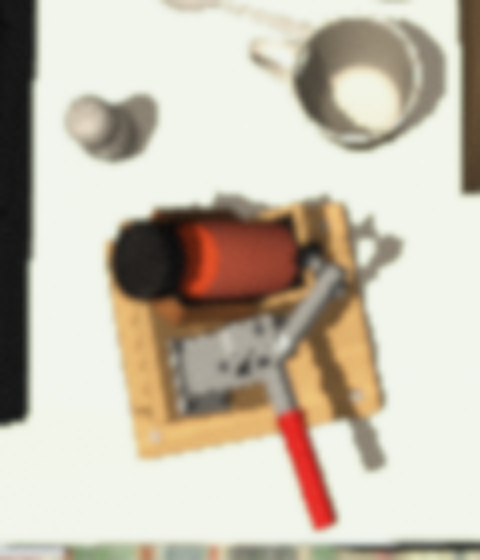

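The zooms give usable corners, handle ends and cap position in both views. I'll triangulate them now.

```bash
python3 - <<'E'
from h import *
s,t=cam("side"),cam("top")
S=lambda x,y:(155+(x+.5)/4-.5,180+(y+.5)/4-.5)
T=lambda x,y:(150+(x+.5)/4-.5,140+(y+.5)/4-.5)
pts={"hin":(S(500,162),T(290,413)),"hfree":(S(628,153),T(324,526)),"cap":(S(289,166),T(128,262)),
"cornNR(-x,-y)":(S(518,245),T(383,410)),"cornNL(-x,+y)":(S(487,435),T(140,458))}
P={}
for k,(a,b) in pts.items():
    P[k],e=tri(s,a,t,b); print(k,P[k].round(1),"gap",round(e,1))
print("handle len",np.linalg.norm(P["hin"]-P["hfree"]))
for u in ((140,458),(383,410),(345,205)): print("top z20",onplane(t,T(*u),20).round(1))
for u in ((222,408),(487,435),(518,240)): print("side z20",onplane(s,S(*u),20).round(1))
# red mask in top
h=cv2.cvtColor(t["color"],cv2.COLOR_RGB2HSV)[235:275,210:240]
m=((h[...,0]<8)|(h[...,0]>172))&(h[...,1]>180)&(h[...,2]>110)
y,x=np.nonzero(m); print(len(x),x.mean()+210,y.mean()+235, x.min()+210,x.max()+210,y.min()+235,y.max()+235)
st=read_state(); print(R.from_quat(st["ee_rot"]).as_matrix().round(2))
E
```

```text
hin [487.6 -77.3 117.3] gap 0.7
hfree [419.7 -98.7 125.1] gap 0.0
cap [576.1  14.6 158.8] gap 0.9
cornNR(-x,-y) [ 490.3 -131.    13. ] gap 1.4
cornNL(-x,+y) [458.9  33.3  19.4] gap 0.1
handle len 71.66764591703225
top z20 [458.9  33.1  20. ]
top z20 [ 489.5 -131.4   20. ]
top z20 [ 630.6 -105.9   20. ]
side z20 [602.5  63.1  20. ]
side z20 [458.8  33.8  20. ]
side z20 [ 490.1 -127.4   20. ]
125 226.056 256.16 220 232 243 270
[[-0.31 -0.    0.95]
 [-0.95 -0.   -0.31]
 [ 0.   -1.    0.  ]]
```

```bash
cat >> h.py <<'E'
yaw=np.radians(10.6)
X=np.array([np.cos(yaw),np.sin(yaw),0]);Y0=np.array([-np.sin(yaw),np.cos(yaw),0])
a=np.radians(35);Zs=np.sin(a)*Y0+np.array([0,0,np.cos(a)]);Ys=np.cross(Zs,X)
M=np.c_[X,Ys,Zs]   # seat axes as columns
E
python3 - <<'E'
from h import *
s,t=cam("side"),cam("top")
S=lambda x,y:(155+(x+.5)/4-.5,180+(y+.5)/4-.5)
T=lambda x,y:(150+(x+.5)/4-.5,140+(y+.5)/4-.5)
cap=np.array([576.1,14.6,158.8])
def bb(d,P):
    th=np.linspace(0,6.283,90)
    c=np.array([P+24.5*(np.cos(q)*X+np.sin(q)*Ys) -k*Zs for q in th for k in(0,20)]); p=proj(d,c); return p.min(0),p.max(0)
for n,d,(x0,y0,W,H) in(("s",s,(205,200,45,45)),("t",t,(172,185,30,35))):
    g=d["color"][y0:y0+H,x0:x0+W].max(2); m=(g<55).astype(np.uint8)
    k,l,st,ce=cv2.connectedComponentsWithStats(m,connectivity=4); i=1+st[1:,4].argmax()
    print(n,"mask",st[i][:2]+[x0,y0],st[i][:2]+[x0,y0]+st[i][2:4]-1,"model",[v.round(1) for v in bb(d,cap)])
foot=cap-124*Zs; print("foot",foot)
for nm,u in(("A",(403,145)),("B",(427,207)),("C",(438,163)),("armtip",(385,62)),("footpad",(352,85)),("hin",(500,162)),("hfree",(628,153))):
    o,v=ray(s,S(*u)); 
    for z in(52,62): 
        q=foot+z*Zs; P=o+v*((q-o)@Zs)/(v@Zs); print(nm,z,(M.T@(P-foot)).round(1)[:2],end=" ")
    print()
for n,P in(("hin",[487.6,-77.3,117.3]),("hfree",[419.7,-98.7,125.1])): print(n,(M.T@(np.array(P)-foot)).round(1))
E
```

```text
s mask [216 212] [238 235] model [array([215.1, 210. ]), array([239.6, 235.1])]
t mask [179 194] [200 216] model [array([174.4, 194.9]), array([195.2, 215.6])]
foot [589.18325986 -55.30978079  57.22514651]
A 52 [-48.  -40.3] A 62 [-49.5 -37.1] 
B 52 [-66.1  -5.4] B 62 [-67.4  -2.5] 
C 52 [-69.1 -31.5] C 62 [-70.4 -28.4] 
armtip 52 [-30.9 -89.7] armtip 62 [-32.6 -85.9] 
footpad 52 [-13.6 -73.8] footpad 62 [-15.5 -70.2] 
hin 52 [-103.9  -35.4] hin 62 [-104.8  -32.2] 
hfree 52 [-174.6  -47.4] hfree 62 [-174.7  -44. ] 
hin [-103.9  -36.9   47.5]
hfree [-174.6  -48.3   49. ]
```

```bash
python3 - <<'E'
from h import *
s,t=cam("side"),cam("top")
S=lambda x,y:(155+(x+.5)/4-.5,180+(y+.5)/4-.5)
T=lambda x,y:(150+(x+.5)/4-.5,140+(y+.5)/4-.5)
def bb(d,P):
    th=np.linspace(0,6.283,90)
    c=np.array([P+24.5*(np.cos(q)*X+np.sin(q)*Ys) -k*Zs for q in th for k in(0,20)]); p=proj(d,c); return p.min(0),p.max(0)
us,ut=np.array(S(289,166)),np.array(T(146,262))
for it in range(3):
    cap,e=tri(s,us,t,ut)
    b=bb(s,cap);c=bb(t,cap); print(cap.round(1),round(e,1),[v.round(1) for v in b+c])
    us=us+((np.array([215.5,211.5])+[238.5,235.5])-(b[0]+b[1]))/2
    ut[0]+=178.5-c[0][0]; ut[1]+=((193.5+216.5)-(c[0][1]+c[1][1]))/2
foot=cap-124*Zs; print("foot",foot,"stand rel",X@(foot-[545.5,-35.2,0]),Y0@(foot-[545.5,-35.2,0]))
for nm,u in(("A",(403,145)),("B",(427,207)),("C",(438,163)),("footpad",(352,85))):
    o,v=ray(s,S(*u)); 
    for z in(52,62): 
        q=foot+z*Zs; P=o+v*((q-o)@Zs)/(v@Zs); print(nm,z,(M.T@(P-foot)).round(1)[:2],end=" ")
    print()
for n,P in(("hin",[487.6,-77.3,117.3]),("hfree",[419.7,-98.7,125.1])): print(n,(M.T@(np.array(P)-foot)).round(1))
E
```

```text
[578.4   5.9 151.6] 2.5 [array([216.1, 210.3]), array([240.2, 235. ]), array([178.7, 194.4]), array([199.3, 214.9])]
[579.1   7.2 149.9] 5.4 [array([215.6, 211.2]), array([239.7, 235.9]), array([178.3, 194.2]), array([198.9, 214.7])]
[579.1   7.3 149.9] 8.2 [array([215.6, 211.2]), array([239.7, 235.9]), array([178.3, 194.2]), array([198.9, 214.7])]
foot [592.13599807 -62.62287549  48.35966971] stand rel 40.79569606527308 -35.53366852915627
A 52 [-47.7 -42.8] A 62 [-49.3 -39.6] 
B 52 [-66.1  -7.4] B 62 [-67.4  -4.6] 
C 52 [-69.2 -34. ] C 62 [-70.5 -30.8] 
footpad 52 [-13.  -76.8] footpad 62 [-14.9 -73.2] 
hin [-105.5  -35.6   59.2]
hfree [-176.1  -47.1   60.7]
```

```bash
cat >> h.py <<'E'
def tool(ang):
    """tool pointing along -Zs, jaw axis x at seat-plane angle ang (rad)"""
    x=np.cos(ang)*X+np.sin(ang)*Ys; y=-Zs; return R.from_matrix(np.c_[x,y,np.cross(x,y)])
def rows(p0,r0,p1,r1,n,claw,dig=4):
    """n steps from pose to pose (world mm); prints the tool-frame rows"""
    w=(r0.inv()*r1).as_rotvec(); r=r0; p=np.array(p0,float); dp=(np.array(p1)-p)/n; out=[]
    for i in range(n):
        rn=r0*R.from_rotvec(w*(i+1)/n); out.append(np.r_[r.inv().apply(dp)/1000,w/n,claw].round(dig).tolist()); r=rn
    print("step mm",np.linalg.norm(dp).round(1),"rad",np.linalg.norm(w/n).round(3)); print(str(out).replace(" ",""))
def now():
    st=read_state(); return st["position"],R.from_quat(st["ee_rot"]),st
E
python3 - <<'E'
from h import *
p,r,st=now()
G=np.array([453.6,-88,121.2]); ha=np.arctan2(-.16,-.987)
r1=tool(ha+np.pi/2); p1=G-17*(-0)*Zs-15*Zs+95*Zs
print(p1,r1.as_matrix().round(2))
rows(p,r,p1,r1,18,0.085,3)
E
```

```text
[445.15918719 -42.89691562 186.73216354] [[ 0.31  0.11  0.95]
 [-0.77 -0.56  0.31]
 [ 0.57 -0.82 -0.09]]
step mm 38.2 rad 0.05
[[0.029,0.002,0.024,0.006,-0.035,-0.034,0.085],[0.03,0.004,0.023,0.006,-0.035,-0.034,0.085],[0.031,0.005,0.022,0.006,-0.035,-0.034,0.085],[0.031,0.006,0.021,0.006,-0.035,-0.034,0.085],[0.032,0.007,0.02,0.006,-0.035,-0.034,0.085],[0.032,0.008,0.019,0.006,-0.035,-0.034,0.085],[0.033,0.01,0.017,0.006,-0.035,-0.034,0.085],[0.033,0.011,0.016,0.006,-0.035,-0.034,0.085],[0.033,0.012,0.015,0.006,-0.035,-0.034,0.085],[0.033,0.013,0.014,0.006,-0.035,-0.034,0.085],[0.033,0.014,0.012,0.006,-0.035,-0.034,0.085],[0.033,0.016,0.011,0.006,-0.035,-0.034,0.085],[0.033,0.017,0.01,0.006,-0.035,-0.034,0.085],[0.033,0.018,0.009,0.006,-0.035,-0.034,0.085],[0.032,0.019,0.007,0.006,-0.035,-0.034,0.085],[0.032,0.02,0.006,0.006,-0.035,-0.034,0.085],[0.031,0.021,0.005,0.006,-0.035,-0.034,0.085],[0.031,0.022,0.004,0.006,-0.035,-0.034,0.085]]
```

play_rows:
  series:
    - [0.029,0.002,0.024,0.006,-0.035,-0.034,0.085]
    - [0.03,0.004,0.023,0.006,-0.035,-0.034,0.085]
    - [0.031,0.005,0.022,0.006,-0.035,-0.034,0.085]
    - [0.031,0.006,0.021,0.006,-0.035,-0.034,0.085]
    - [0.032,0.007,0.02,0.006,-0.035,-0.034,0.085]
    - [0.032,0.008,0.019,0.006,-0.035,-0.034,0.085]
    - [0.033,0.01,0.017,0.006,-0.035,-0.034,0.085]
    - [0.033,0.011,0.016,0.006,-0.035,-0.034,0.085]
    - [0.033,0.012,0.015,0.006,-0.035,-0.034,0.085]
    - [0.033,0.013,0.014,0.006,-0.035,-0.034,0.085]

```text
clock: 1.55
position: [338.9, 232.6, 208.3]
ee_rot: [0.592, -0.388, 0.566, -0.422]
contact_force: [0.5, -0.5, 0.7]
gripper_width: 85.2
```

```bash
cat > t.py <<'E'
from h import *
p,r,st=now()
print(st["clock"],p.round(1),st["joints"].round(2),st["contact_force"].round(1),st["gripper_width"])
G=np.array([453.6,-88,121.2]); ha=np.arctan2(-.16,-.987)
rows(p,r,G+80*Zs,tool(ha+np.pi/2),9,0.085,3)
E
python3 t.py
```

```text
1.55 [338.9 232.6 208.3] [ 1.13  0.16 -0.48  0.17 -1.24  0.42] [ 0.5 -0.5  0.7] 85.18110287667935
step mm 32.9 rad 0.042
[[0.029,0.013,0.01,0.004,-0.03,-0.03,0.085],[0.028,0.014,0.009,0.004,-0.03,-0.03,0.085],[0.028,0.015,0.008,0.004,-0.03,-0.03,0.085],[0.028,0.016,0.007,0.004,-0.03,-0.03,0.085],[0.028,0.016,0.006,0.004,-0.03,-0.03,0.085],[0.027,0.017,0.005,0.004,-0.03,-0.03,0.085],[0.027,0.018,0.005,0.004,-0.03,-0.03,0.085],[0.027,0.019,0.004,0.004,-0.03,-0.03,0.085],[0.026,0.02,0.003,0.004,-0.03,-0.03,0.085]]
```

play_rows:
  series:
    - [0.029,0.013,0.01,0.004,-0.03,-0.03,0.085]
    - [0.028,0.014,0.009,0.004,-0.03,-0.03,0.085]
    - [0.028,0.015,0.008,0.004,-0.03,-0.03,0.085]
    - [0.028,0.016,0.007,0.004,-0.03,-0.03,0.085]
    - [0.028,0.016,0.006,0.004,-0.03,-0.03,0.085]
    - [0.027,0.017,0.005,0.004,-0.03,-0.03,0.085]
    - [0.027,0.018,0.005,0.004,-0.03,-0.03,0.085]
    - [0.027,0.019,0.004,0.004,-0.03,-0.03,0.085]
    - [0.026,0.02,0.003,0.004,-0.03,-0.03,0.085]

```text
clock: 2.45
position: [451.7, -51.6, 188.9]
ee_rot: [0.703, -0.228, 0.539, -0.405]
contact_force: [0.1, -0.1, -0.3]
gripper_width: 84.8
```

```bash
python3 t.py; python3 -c "
from h import *
d=cam('wrist'); cv2.imwrite('pics/w2.png',d['color'][:,:,::-1])"
```

```text
2.45 [451.7 -51.6 188.9] [ 0.56  0.16 -0.8   0.71 -0.98  0.85] [ 0.1 -0.1 -0.3] 84.82557903033339
step mm 1.2 rad 0.002
[[-0.001,-0.0,-0.0,-0.001,0.001,0.001,0.085],[-0.001,-0.0,-0.0,-0.001,0.001,0.001,0.085],[-0.001,-0.0,-0.0,-0.001,0.001,0.001,0.085],[-0.001,-0.0,-0.0,-0.001,0.001,0.001,0.085],[-0.001,-0.0,-0.0,-0.001,0.001,0.001,0.085],[-0.001,-0.0,-0.0,-0.001,0.001,0.001,0.085],[-0.001,-0.0,-0.0,-0.001,0.001,0.001,0.085],[-0.001,-0.0,-0.0,-0.001,0.001,0.001,0.085],[-0.001,-0.0,-0.0,-0.001,0.001,0.001,0.085]]
```

View pics/w2.png

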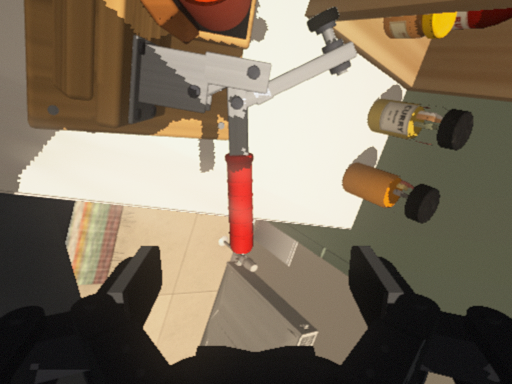

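The wrist view looks along the jar axis. The red handle spans (239,155)–(241,252). The pins are at (253,72), (236,102) and (193,92), and the clamp arm runs from (255,98) to the foot at (325,20).

```bash
python3 - <<'E'
from h import *
s,w,t=cam("side"),cam("wrist"),cam("top")
S=lambda x,y:(155+(x+.5)/4-.5,180+(y+.5)/4-.5)
T=lambda x,y:(150+(x+.5)/4-.5,140+(y+.5)/4-.5)
print(w["origin"],(M.T@R.from_quat(w["orientation"]).as_matrix()).round(2))
F=np.array([590.5,-59.5,52.5])  # provisional foot
for n,a,b,c in(("hin",S(500,162),(239,155),T(290,413)),("hfree",S(628,153),(241.5,253),T(324,526))):
    for q,(d1,u1,d2,u2) in dict(sw=(s,a,w,b),tw=(t,c,w,b),st=(s,a,t,c)).items():
        P,e=tri(d1,u1,d2,u2); print(n,q,P.round(1),round(e,1),(M.T@(P-F)).round(1))
for nm,u in(("A",(253,72)),("B",(193,92)),("C",(236,102)),("hin",(239,155)),("hfree",(241.5,253)),("foot",(325,20)),("armjoint",(345,57))):
    o,v=ray(w,u)
    for z in(52,66):
        q=F+z*Zs; P=o+v*((q-o)@Zs)/(v@Zs); print(nm,z,(M.T@(P-F)).round(1)[:2],end=" ")
    print()
p,r,st=now(); print("tcp seat",(M.T@(p-F)).round(1))
E
```

```text
[505.92414528  50.45885555 295.00450621] [[ 0.17 -0.94 -0.29]
 [-0.99 -0.16 -0.06]
 [ 0.01  0.29 -0.96]]
hin sw [486.4 -74.7 120.2] 2.1 [-105.2  -35.4   57.9]
hin tw [486.3 -77.3 118.2] 1.9 [-105.7  -36.3   54.7]
hin st [487.6 -77.3 117.3] 0.7 [-104.4  -36.    53.9]
hfree sw [418.7 -96.9 128.2] 2.9 [-175.8  -47.7   59.1]
hfree tw [419.  -98.5 128.9] 2.1 [-175.8  -49.4   58.7]
hfree st [419.7 -98.7 125.1] 0.0 [-175.1  -47.5   55.4]
A 52 [-53.  -36.6] A 66 [-53.6 -36.7] 
B 52 [-71.4  -0.6] B 66 [-70.9  -3. ] 
C 52 [-73.  -28.8] C 66 [-72.3 -29.4] 
hin 52 [-107.1  -36.1] hin 66 [-104.3  -36.2] 
hfree 52 [-180.4  -49.3] hfree 66 [-172.9  -48.6] 
foot 52 [-16.3 -74.8] foot 66 [-19.3 -72.4] 
armjoint 52 [-34.6 -92. ] armjoint 66 [-36.4 -88.5] 
tcp seat [-135.7  -50.5  130.9]
```

```bash
python3 - <<'E'
from h import *
p,r,st=now()
G=np.array([453,-87.3,123]); ha=np.arctan2(-12.5,-71)
rows(p,r,G-20*Zs,tool(ha+np.pi/2),6,0.085,4)
E
```

```text
step mm 15.8 rad 0.002
[[-0.0016,0.0157,-0.0006,-0.0009,-0.001,0.0014,0.085],[-0.0016,0.0157,-0.0006,-0.0009,-0.001,0.0014,0.085],[-0.0016,0.0157,-0.0006,-0.0009,-0.001,0.0014,0.085],[-0.0016,0.0157,-0.0006,-0.0009,-0.001,0.0014,0.085],[-0.0016,0.0157,-0.0005,-0.0009,-0.001,0.0014,0.085],[-0.0015,0.0157,-0.0005,-0.0009,-0.001,0.0014,0.085]]
```

play_rows:
  series:
    - [-0.0016,0.0157,-0.0006,-0.001,-0.001,0.0014,0.085]
    - [-0.0016,0.0157,-0.0006,-0.001,-0.001,0.0014,0.085]
    - [-0.0016,0.0157,-0.0006,-0.001,-0.001,0.0014,0.085]
    - [-0.0016,0.0157,-0.0006,-0.001,-0.001,0.0014,0.085]
    - [-0.0016,0.0157,-0.0005,-0.001,-0.001,0.0014,0.085]
    - [-0.0015,0.0157,-0.0005,-0.001,-0.001,0.0014,0.06]
    - [0,0,0,0,0,0,0.028]
    - [0,0,0,0,0,0,0.028]
    - [0,0,0,0,0,0,0.028]
    - [0,0,0,0,0,0,0.028]

```text
clock: 3.65
position: [465.0, -86.4, 110.0]
ee_rot: [0.699, -0.226, 0.537, -0.415]
contact_force: [-0.3, 0.9, -0.3]
gripper_width: 28.2
```

```bash
cat > arc.py <<'E'
from h import *
import sys
# args: centre x,y, radius, end handle angle(deg), end grip angle(deg), rows, claw
F=np.array([590.1,-57.2,55.8])
def arc(c,rad,ga,ha,n,claw,z=None):
    p,r,st=now(); q=M.T@(p-F); z=q[2] if z is None else z
    print("t",st["clock"],"tcp seat",q.round(1),"J",st["joints"].round(2),"f",st["contact_force"].round(1),"w",round(st["gripper_width"],1))
    g0=np.arctan2(q[1]-c[1],q[0]-c[0])%(2*np.pi); x=M.T@r.as_matrix()[:,0]; h0=(np.arctan2(x[1],x[0])-np.pi/2)%(2*np.pi); r0=np.hypot(q[0]-c[0],q[1]-c[1])
    print("grip ang",np.degrees(g0).round(1),"rad",r0.round(1),"handle ang",np.degrees(h0).round(1))
    out=[];pc,rc=p,r
    for i in range(1,n+1):
        f=i/n; g=g0+(np.radians(ga)-g0)*f; R_=r0+(rad-r0)*f; h=h0+(np.radians(ha)-h0)*f
        pn=F+M@[c[0]+R_*np.cos(g),c[1]+R_*np.sin(g),q[2]+(z-q[2])*f]; rn=tool(h+np.pi/2)
        out.append(np.r_[rc.inv().apply(pn-pc)/1000,(rc.inv()*rn).as_rotvec(),claw].round(4).tolist()); pc,rc=pn,rn
    print(str(out).replace(" ",""))
E
python3 - <<'E'
from arc import *
arc((-59,-29),82,189+26,189+26,8,.028)
E
```

```text
t 3.65 tcp seat [-128.3  -35.8   41.1] J [ 0.38  0.27 -0.94  0.99 -0.73  0.67] f [-0.3  0.9 -0.3] w 28.2
grip ang 185.6 rad 69.6 handle ang 190.1
[[0.0044,-0.0001,-0.0018,-0.0272,-0.0544,-0.0015,0.028],[0.0046,-0.0,-0.0017,-0.0,-0.0544,-0.0,0.028],[0.0047,0.0,-0.0017,0.0,-0.0544,0.0,0.028],[0.0048,-0.0,-0.0016,0.0,-0.0544,0.0,0.028],[0.0049,-0.0,-0.0016,-0.0,-0.0544,-0.0,0.028],[0.005,0.0,-0.0015,0.0,-0.0544,0.0,0.028],[0.0051,-0.0,-0.0015,0.0,-0.0544,-0.0,0.028],[0.0052,0.0,-0.0014,-0.0,-0.0544,-0.0,0.028]]
```

play_rows:
  series:
    - [0.002,0.006,0,-0.02,0,0,0.028]
    - [0.001,0.004,0,-0.005,0,0,0.028]
    - [0.0044,0,-0.003,0,-0.0544,0,0.028]
    - [0.0046,0,-0.003,0,-0.0544,0,0.028]
    - [0.0047,0,-0.003,0,-0.0544,0,0.028]
    - [0.0048,0,-0.002,0,-0.0544,0,0.028]
    - [0.0049,0,-0.002,0,-0.0544,0,0.028]
    - [0.005,0,-0.0015,0,-0.0544,0,0.028]
    - [0.0051,0,-0.0015,0,-0.0544,0,0.028]
    - [0.0052,0,-0.0014,0,-0.0544,0,0.028]

```text
clock: 4.65
position: [477.3, -124.1, 125.2]
ee_rot: [0.803, -0.134, 0.362, -0.455]
contact_force: [-0.5, 2.6, -0.9]
gripper_width: 28.0
```

```bash
python3 - <<'E'
from arc import *
arc((-59,-29),82,189+45,189+45,6,.028)
d=cam('wrist'); cv2.imwrite('pics/w3.png',d['color'][:,:,::-1])
E
```

```text
t 4.65 tcp seat [-123.2  -76.7   31. ] J [ 0.29  0.26 -0.9   0.99 -0.74  1.24] f [-0.5  2.6 -0.9] w 28.0
grip ang 216.6 rad 80.0 handle ang 216.2
[[0.0041,-0.0,-0.0002,-0.0172,-0.0519,-0.0047,0.028],[0.0041,-0.0,-0.0002,0.0,-0.0519,0.0,0.028],[0.0041,-0.0,-0.0002,-0.0,-0.0519,0.0,0.028],[0.0041,0.0,-0.0002,-0.0,-0.0519,-0.0,0.028],[0.0041,-0.0,-0.0002,-0.0,-0.0519,0.0,0.028],[0.0041,-0.0,-0.0002,0.0,-0.0519,0.0,0.028]]
```

View pics/w3.png

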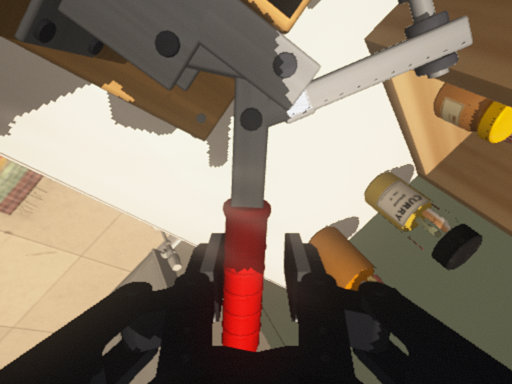

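The handle is caged and moving. The pins are at B (168,43), A (285,65) and C (251,118), and the inner red end is at (247,205).

```bash
python3 - <<'E'
from arc import *
w=cam("wrist")
for nm,u in(("A",(285,65)),("B",(168,43)),("C",(251,118)),("hin",(247,205)),("hmid",(242,310))):
    o,v=ray(w,u)
    for z in(52,60,66):
        q=F+z*Zs; P=o+v*((q-o)@Zs)/(v@Zs); print(nm,z,(M.T@(P-F)).round(1)[:2],end=" ")
    print()
E
```

```text
A 52 [-49.6 -36.6] A 60 [-50.5 -36.5] A 66 [-51.2 -36.4] 
B 52 [-67.8   0.3] B 60 [-67.5  -2. ] B 66 [-67.3  -3.8] 
C 52 [-71.4 -37.7] C 60 [-70.8 -37.5] C 66 [-70.4 -37.3] 
hin 52 [-99.5 -56.2] hin 60 [-97.1 -54.8] hin 66 [-95.4 -53.7] 
hmid 52 [-140.2  -82.8] hmid 60 [-135.1  -79.6] hmid 66 [-131.3  -77.2]
```

```bash
python3 - <<'E'
from arc import *
arc((-54,-41),82,263,272,10,.028,34)
E
```

```text
t 4.75 tcp seat [-123.3  -77.2   31. ] J [ 0.29  0.26 -0.9   0.99 -0.74  1.24] f [-0.2 -0.5  1.1] w 28.1
grip ang 207.6 rad 78.2 handle ang 216.0
[[0.0075,-0.0004,-0.0011,-0.0162,-0.0978,-0.0039,0.028],[0.0075,-0.0003,-0.0011,-0.0,-0.0978,0.0,0.028],[0.0076,-0.0003,-0.0011,-0.0,-0.0978,-0.0,0.028],[0.0076,-0.0003,-0.0012,0.0,-0.0978,0.0,0.028],[0.0076,-0.0003,-0.0012,-0.0,-0.0978,-0.0,0.028],[0.0077,-0.0003,-0.0012,-0.0,-0.0978,0.0,0.028],[0.0077,-0.0003,-0.0012,-0.0,-0.0978,-0.0,0.028],[0.0078,-0.0003,-0.0012,0.0,-0.0978,0.0,0.028],[0.0078,-0.0003,-0.0012,0.0,-0.0978,-0.0,0.028],[0.0078,-0.0003,-0.0012,-0.0,-0.0978,0.0,0.028]]
```

play_rows:
  series:
    - [0.0075,-0.0004,-0.0011,-0.016,-0.098,-0.004,0.028]
    - [0.0075,-0.0003,-0.0011,0,-0.098,0,0.028]
    - [0.0076,-0.0003,-0.0011,0,-0.098,0,0.028]
    - [0.0076,-0.0003,-0.0012,0,-0.098,0,0.028]
    - [0.0076,-0.0003,-0.0012,0,-0.098,0,0.028]
    - [0.0077,-0.0003,-0.0012,0,-0.098,0,0.028]

```text
clock: 5.35
position: [509.6, -145.4, 142.6]
ee_rot: [0.877, 0.001, 0.105, -0.468]
contact_force: [-2.5, 1.9, -0.2]
gripper_width: 28.2
```

```bash
python3 - <<'E'
from arc import *
arc((-54,-41),82,263,272,5,.028,34)
E
```

```text
t 5.35 tcp seat [ -95.3 -108.6   29.9] J [ 0.24  0.29 -0.8   0.94 -0.78  1.96] f [-2.5  1.9 -0.2] w 28.2
grip ang 238.6 rad 79.3 handle ang 250.7
[[0.0066,-0.0009,-0.0017,-0.0018,-0.0744,-0.0068,0.028],[0.0067,-0.0008,-0.0016,0.0,-0.0744,0.0,0.028],[0.0067,-0.0008,-0.0015,-0.0,-0.0744,0.0,0.028],[0.0068,-0.0008,-0.0015,0.0,-0.0744,-0.0,0.028],[0.0068,-0.0008,-0.0014,0.0,-0.0744,0.0,0.028]]
```

play_rows:
  series:
    - [0.0066,-0.001,-0.0017,-0.002,-0.074,-0.007,0.028]
    - [0.0067,-0.0008,-0.0016,0,-0.074,0,0.028]
    - [0.0067,-0.0008,-0.0015,0,-0.074,0,0.028]
    - [0.0068,-0.0008,-0.0015,0,-0.074,0,0.028]
    - [0.0068,-0.0008,-0.0014,0,-0.074,0,0.028]
    - [0.004,0,0,0,-0.03,0,0.028]

```text
clock: 5.95
position: [538.6, -150.1, 147.6]
ee_rot: [0.882, 0.09, -0.08, -0.457]
contact_force: [-3.2, 0.6, 2.2]
gripper_width: 28.3
```

```bash
python3 - <<'E'
from arc import *
arc((-54,-41),82,274,280,4,.028,34)
d=cam('wrist'); cv2.imwrite('pics/w4.png',d['color'][:,:,::-1])
E
```

```text
t 5.95 tcp seat [ -67.8 -119.7   28.2] J [ 0.23  0.33 -0.72  0.91 -0.81  2.43] f [-3.2  0.6  2.2] w 28.3
grip ang 260.1 rad 79.9 handle ang 274.2
[[0.0046,-0.0015,-0.0016,-0.0022,-0.0252,-0.0193,0.028],[0.0047,-0.0014,-0.0014,-0.0,-0.0252,0.0,0.028],[0.0048,-0.0014,-0.0012,0.0,-0.0252,-0.0,0.028],[0.0049,-0.0014,-0.0011,-0.0,-0.0252,-0.0,0.028]]
```

View pics/w4.png

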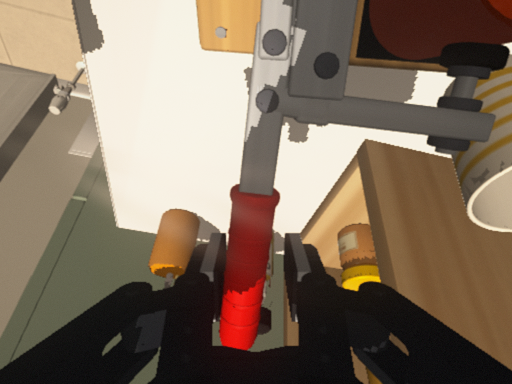

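The clamp is nearly closed: the foot at (470,60) is close to the jar, and the left finger is against the handle. I'll push on to the lock.

play_rows:
  series:
    - [0.0046,-0.0015,-0.001,-0.002,-0.025,-0.01,0.028]
    - [0.0047,-0.001,-0.001,0,-0.025,0,0.028]
    - [0.005,-0.001,-0.001,0,0,0,0.028]

```text
clock: 6.3
position: [549.6, -148.3, 148.9]
ee_rot: [0.88, 0.103, -0.101, -0.453]
contact_force: [-8.0, -0.1, -2.3]
gripper_width: 28.0
```

```bash
python3 - <<'E'
from arc import *
arc((-54,-41),82,276,280,4,.028,34)
E
```

```text
t 6.3 tcp seat [ -56.5 -120.6   29.2] J [ 0.23  0.35 -0.69  0.9  -0.82  2.49] f [-8.  -0.1 -2.3] w 28.0
grip ang 268.2 rad 79.6 handle ang 277.1
[[0.0026,-0.0013,-0.001,-0.0011,-0.0125,-0.0169,0.028],[0.0027,-0.0012,-0.0009,-0.0,-0.0125,-0.0,0.028],[0.0027,-0.0012,-0.0009,0.0,-0.0125,-0.0,0.028],[0.0027,-0.0012,-0.0008,0.0,-0.0125,-0.0,0.028]]
```

play_rows:
  series:
    - [0.004,-0.001,-0.001,0,0,0,0.028]
    - [0.004,-0.001,0,0,0,0,0.028]

```text
clock: 6.5
position: [549.9, -149.0, 147.8]
ee_rot: [0.881, 0.095, -0.104, -0.452]
contact_force: [-11.5, 1.5, 4.6]
gripper_width: 28.5
```

play_rows:
  series:
    - [0.004,-0.001,0,0,0,0,0.028]
    - [0.004,0,0,0,0,0,0.028]

```text
clock: 6.7
position: [549.7, -150.2, 147.1]
ee_rot: [0.883, 0.086, -0.107, -0.45]
contact_force: [-11.9, 2.5, 5.4]
gripper_width: 28.3
```

play_rows:
  series:
    - [0.012,-0.001,0,0,0,0,0.028]
    - [0.012,-0.001,0,0,0,0,0.028]

```text
clock: 6.9
position: [552.2, -152.9, 144.8]
ee_rot: [0.887, 0.065, -0.115, -0.443]
contact_force: [-34.9, 13.1, 18.2]
gripper_width: 28.1
```

```bash
python3 - <<'E'
from arc import *
arc((-54,-41),82,276,280,4,.028,34)
d=cam('wrist'); cv2.imwrite('pics/w5.png',d['color'][:,:,::-1])
E
```

```text
t 6.9 tcp seat [ -54.8 -122.4   23. ] J [ 0.24  0.4  -0.63  0.84 -0.91  2.52] f [-34.9  13.1  18.2] w 28.1
grip ang 269.4 rad 81.4 handle ang 276.6
[[0.002,-0.003,-0.0005,0.0129,-0.0143,-0.1003,0.028],[0.0023,-0.0028,-0.0004,-0.0,-0.015,0.0,0.028],[0.0023,-0.0028,-0.0004,-0.0,-0.015,0.0,0.028],[0.0023,-0.0028,-0.0003,0.0,-0.015,-0.0,0.028]]
```

View pics/w5.png

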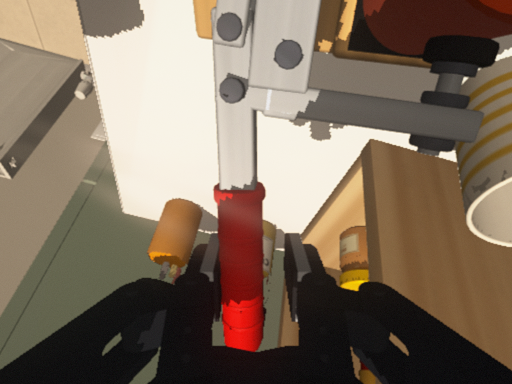

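```bash
python3 - <<'E'
from arc import *
w=cam("wrist"); P={}
for nm,u in(("A",(288,54)),("B",(229,26)),("C",(232,90)),("hin",(239,188)),("hmid",(242,300))):
    o,v=ray(w,u)
    for z in(52,60,66):
        q=F+z*Zs; P[nm,z]=(M.T@(o+v*((q-o)@Zs)/(v@Zs)-F)).round(1)[:2]; print(nm,z,P[nm,z],end=" ")
    print()
for z in(52,60):
  d=P["hmid",z]-P["hin",z]; print(np.degrees(np.arctan2(d[1],d[0]))%360)
  d=P["C",z]-P["A",z]; print("AC",np.degrees(np.arctan2(d[1],d[0]))%360)
E
```

```text
A 52 [-51.  -34.9] A 60 [-50.9 -35.5] A 66 [-50.8 -36. ] 
B 52 [-70.3 -28.9] B 60 [-68.7 -30. ] B 66 [-67.6 -30.7] 
C 52 [-67.6 -47.7] C 60 [-66.2 -47.4] C 66 [-65.2 -47.1] 
hin 52 [-61.9 -81. ] hin 60 [-61.  -78.2] hin 66 [-60.3 -76.2] 
hmid 52 [ -56.  -128.2] hmid 60 [ -55.5 -122. ] hmid 66 [ -55.1 -117.4] 
277.1250163489018
AC 217.63525375501735
277.1572140299818
AC 217.87498365109818
```

The handle angle is 277° and the arm has turned 59°, against 276.5° and 60° expected, and it stands hard on its stop, so the clamp is locked. I'll release the cage and retreat.

play_rows:
  series:
    - [-0.004,0,0,0,0,0,0.05]
    - [0,0,0,0,0,0,0.06]
    - [0,0,0,0,0,0,0.085]
    - [0,-0.02,0,0,0,0,0.085]
    - [0,-0.035,0,0,0,0,0.085]
    - [0,-0.035,0,0,0,0,0.085]
    - [0,-0.035,0,0,0,0,0.085]

```text
clock: 7.7
position: [547.2, -77.8, 245.7]
ee_rot: [0.887, 0.062, -0.116, -0.443]
contact_force: [2.3, 0.0, -0.4]
gripper_width: 85.0
```

```bash
python3 - <<'E'
from arc import *
p,r,st=now(); print(st["clock"],(M.T@(p-F)).round(1),st["joints"].round(2),st["contact_force"].round(1),st["gripper_width"])
# go over the cap, jaw angle 7 -> -90 first
a=np.radians
rows(p,r,F+M@[-20,-30,165],tool(a(-65)),10,0.085,4)
E
```

```text
7.7 [ -45.9 -119.   148.5] [ 0.42  0.3  -0.45  0.64 -1.19  2.64] [ 2.3  0.  -0.4] 85.01683505739796
step mm 9.4 rad 0.125
[[0.0034,-0.0021,0.0085,0.0078,0.1247,-0.0083,0.085],[0.0023,-0.0021,0.0089,0.0078,0.1247,-0.0083,0.085],[0.0012,-0.002,0.0091,0.0078,0.1247,-0.0083,0.085],[0.0001,-0.0019,0.0092,0.0078,0.1247,-0.0083,0.085],[-0.0011,-0.0018,0.0092,0.0078,0.1247,-0.0083,0.085],[-0.0022,-0.0018,0.009,0.0078,0.1247,-0.0083,0.085],[-0.0033,-0.0017,0.0087,0.0078,0.1247,-0.0083,0.085],[-0.0043,-0.0017,0.0082,0.0078,0.1247,-0.0083,0.085],[-0.0053,-0.0017,0.0076,0.0078,0.1247,-0.0083,0.085],[-0.0062,-0.0017,0.0069,0.0078,0.1247,-0.0083,0.085]]
```

play_rows:
  series:
    - [0.0034,-0.002,0.0085,0.008,0.125,-0.008,0.085]
    - [0.0023,-0.002,0.009,0.008,0.125,-0.008,0.085]
    - [0.0012,-0.002,0.009,0.008,0.125,-0.008,0.085]
    - [0,-0.002,0.009,0.008,0.125,-0.008,0.085]
    - [-0.001,-0.002,0.009,0.008,0.125,-0.008,0.085]
    - [-0.002,-0.002,0.009,0.008,0.125,-0.008,0.085]
    - [-0.003,-0.002,0.009,0.008,0.125,-0.008,0.085]
    - [-0.004,-0.002,0.008,0.008,0.125,-0.008,0.085]
    - [-0.005,-0.002,0.0076,0.008,0.125,-0.008,0.085]
    - [-0.006,-0.002,0.007,0.008,0.125,-0.008,0.085]

```text
clock: 8.7
position: [578.7, 22.6, 220.1]
ee_rot: [0.744, -0.18, 0.469, -0.44]
contact_force: [-0.1, 1.2, -0.6]
gripper_width: 85.0
```

```bash
python3 - <<'E'
from arc import *
p,r,st=now(); print(st["clock"],(M.T@(p-F)).round(1),st["joints"].round(2),st["contact_force"].round(1),st["gripper_width"])
d=cam('wrist'); cv2.imwrite('pics/w6.png',d['color'][:,:,::-1])
a=np.radians
rows(p,r,F+M@[-5,-5,160],tool(a(-135)),10,0.085,4)
E
```

```text
8.7 [  3.5 -28.3 180.8] [ 0.56  0.33 -0.45  0.66 -1.09  1.18] [-0.1  1.2 -0.6] 85.02521968179738
step mm 3.2 rad 0.116
[[-0.0025,0.0021,-0.0,-0.004,0.1155,-0.0019,0.085],[-0.0025,0.0021,-0.0003,-0.004,0.1155,-0.0019,0.085],[-0.0024,0.0021,-0.0006,-0.004,0.1155,-0.0019,0.085],[-0.0023,0.0021,-0.0009,-0.004,0.1155,-0.0019,0.085],[-0.0022,0.0021,-0.0011,-0.004,0.1155,-0.0019,0.085],[-0.0021,0.0021,-0.0014,-0.004,0.1155,-0.0019,0.085],[-0.0019,0.0021,-0.0016,-0.004,0.1155,-0.0019,0.085],[-0.0017,0.0021,-0.0018,-0.004,0.1155,-0.0019,0.085],[-0.0015,0.0021,-0.002,-0.004,0.1155,-0.0019,0.085],[-0.0013,0.0021,-0.0021,-0.004,0.1155,-0.0019,0.085]]
```

View pics/w6.png

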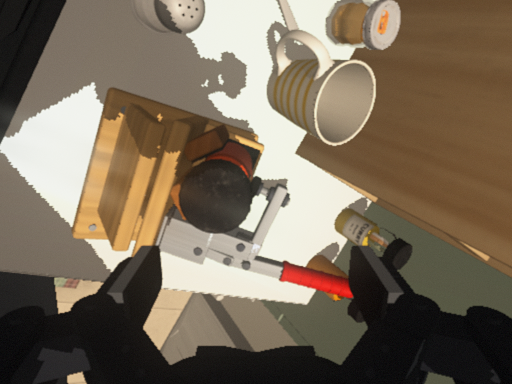

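The wrist view shows the cap as a dark disc centred near (214,195), about 37 px in radius. The clamp foot rests on the jar.

```bash
python3 - <<'E'
from arc import *
w,s,t=cam("wrist"),cam("side"),cam("top")
c=w["color"][150:240,170:262]; m=(c.max(2)<52).astype(np.uint8)
m=cv2.morphologyEx(m,cv2.MORPH_OPEN,np.ones((9,9),np.uint8))
k,l,st,ce=cv2.connectedComponentsWithStats(m); i=1+st[1:,4].argmax()
cn=max(cv2.findContours((l==i).astype(np.uint8),0,1)[0],key=cv2.contourArea)
e=cv2.fitEllipse(cn); u=np.array(e[0])+[170,150]; print(st[i],u.round(1),np.round(e[1],1), cv2.minEnclosingCircle(cn))
f=w["intrinsics"][0][0]; o,v=ray(w,u)
zc=f*49/max(e[1]); ax=R.from_quat(w["orientation"]).as_matrix()[:,2]; P=o+v*zc/(v@ax); print("by size",P.round(1),(M.T@(P-F)).round(1))
for z in(116,120,124,128):
    q=F+z*Zs; P=o+v*((q-o)@Zs)/(v@Zs); print(z,P.round(1),(M.T@(P-F)).round(1), "side px",proj(s,P).round(1),"top px",proj(t,P).round(1))
E
```

```text
Traceback (most recent call last):
ValueError: attempt to get argmax of an empty sequence
```

```bash
python3 - <<'E'
from arc import *
w,s,t=cam("wrist"),cam("side"),cam("top")
c=w["color"][150:240,170:262]; print(c[45,30:60:6].tolist())
m=((c.max(2)<80)&(c.max(2).astype(int)-c.min(2)<25)).astype(np.uint8)
m=cv2.morphologyEx(m,cv2.MORPH_OPEN,cv2.getStructuringElement(2,(21,21)))
k,l,st,ce=cv2.connectedComponentsWithStats(m); i=1+st[1:,4].argmax()
cn=max(cv2.findContours((l==i).astype(np.uint8),0,1)[0],key=cv2.contourArea)
e=cv2.fitEllipse(cn); u=np.array(e[0])+[170,150]; print(st[i],u.round(1),np.round(e[1],1), cv2.minEnclosingCircle(cn))
f=w["intrinsics"][0][0]; o,v=ray(w,u)
zc=f*49/max(e[1]); ax=R.from_quat(w["orientation"]).as_matrix()[:,2]; P=o+v*zc/(v@ax); print("by size",P.round(1),(M.T@(P-F)).round(1))
for z in(116,120,124,128):
    q=F+z*Zs; P=o+v*((q-o)@Zs)/(v@Zs); print(z,P.round(1),(M.T@(P-F)).round(1), "side px",proj(s,P).round(1),"top px",proj(t,P).round(1))
E
```

```text
[[68, 55, 45], [65, 55, 46], [60, 52, 45], [66, 60, 50], [56, 49, 44]]
[  14    7   72   74 3772] [219.6 194.5] [64.  75.4] ((48.19176483154297, 45.13529586791992), 38.17824172973633)
by size [582.8   9.9 156.9] [  5.1  -2.9 121.4]
116 [581.7   6.5 152.5] [  3.5  -2.9 116. ] side px [[225.9 220.8]] top px [[185.7 203.2]]
120 [582.5   9.  155.7] [  4.7  -2.9 120. ] side px [[225.  220.1]] top px [[184.3 202.7]]
124 [583.3  11.5 159. ] [  5.9  -2.9 124. ] side px [[224.1 219.5]] top px [[183.  202.3]]
128 [584.1  14.  162.3] [  7.2  -2.8 128. ] side px [[223.2 218.9]] top px [[181.7 201.8]]
```

```bash
python3 - <<'E'
from h import *
w=cam("wrist"); c=w["color"][140:250,160:270,::-1]
c=cv2.convertScaleAbs(cv2.resize(c,None,fx=5,fy=5,interpolation=cv2.INTER_CUBIC),alpha=1.8); cv2.imwrite("pics/w7.png",c)
E
```

```text
(no output)
```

View pics/w7.png

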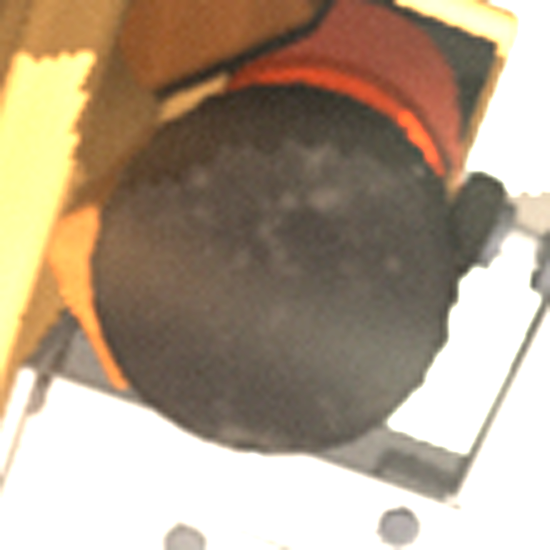

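The crop shows the cap outline at columns 95–460 and rows 82–452 (scale 5), which is 179–252 by 156.4–230.4 in the full picture.

```bash
python3 - <<'E'
from arc import *
from scipy.optimize import least_squares
w=cam("wrist"); th=np.linspace(0,6.283,120)
def ext(q):
    P=F+M@q; c=np.array([P+24.5*(np.cos(a)*X+np.sin(a)*Ys)-k*Zs for a in th for k in(0,20)]); p=proj(w,c); return np.r_[p.min(0),p.max(0)]
ob=np.array([178.8,156.2,251.8,230.2])
for z in (118,121,124,127):
    r=least_squares(lambda a:ext([a[0],a[1],z])-ob,[2,-3]); print(z,r.x.round(1),r.fun.round(1),(F+M@[*r.x,z]).round(1))
E
```

```text
118 [ 1.1 -1.3] [-0.6 -1.   0.7  1.1] [579.    8.5 153.2]
121 [ 2.1 -1.4] [-1.1 -1.5  1.2  1.6] [579.6  10.3 155.7]
124 [ 3.  -1.4] [-1.6 -2.   1.8  2.2] [580.2  12.1 158.2]
127 [ 3.9 -1.4] [-2.3 -2.6  2.3  2.8] [580.7  14.  160.7]
```

play_rows:
  series:
    - [-0.0027,0.002,0,-0.004,0.116,-0.002,0.085]
    - [-0.0027,0.002,-0.0003,-0.004,0.116,-0.002,0.085]
    - [-0.0024,0.002,-0.0006,-0.004,0.116,-0.002,0.085]
    - [-0.0023,0.002,-0.001,-0.004,0.116,-0.002,0.085]
    - [-0.0022,0.002,-0.001,-0.004,0.116,-0.002,0.085]
    - [-0.002,0.002,-0.0014,-0.004,0.116,-0.002,0.085]
    - [-0.002,0.002,-0.0016,-0.004,0.116,-0.002,0.085]
    - [-0.0017,0.002,-0.0018,-0.004,0.116,-0.002,0.085]
    - [-0.0015,0.002,-0.002,-0.004,0.116,-0.002,0.085]
    - [-0.0013,0.002,-0.002,-0.004,0.116,-0.002,0.085]

```text
clock: 10.15
position: [568.1, 25.2, 191.2]
ee_rot: [0.36, -0.4, 0.808, -0.242]
contact_force: [0.2, 0.3, 0.3]
gripper_width: 84.9
```

```bash
cat > c.py <<'E'
from arc import *
import sys
p,r,st=now(); x=M.T@r.as_matrix()[:,0]; y=M.T@r.as_matrix()[:,1]
print(st["clock"],(M.T@(p-F)).round(1),st["joints"].round(2),st["contact_force"].round(1),round(st["gripper_width"],1),"jaw",np.degrees(np.arctan2(x[1],x[0])).round(1),"tooly",y.round(3))
a=list(map(float,sys.argv[1:]))
rows(p,r,F+M@a[:3],tool(np.radians(a[3])),int(a[4]),a[5],4)
E
python3 c.py 1 -1.3 150 -135 3 .085
```

```text
10.15 [ -6.5  -8.  159.7] [ 0.57  0.37 -0.47  0.64 -1.08 -0.06] [0.2 0.3 0.3] 84.9 jaw -137.6 tooly [-0.002  0.001 -1.   ]
step mm 4.7 rad 0.015
[[-0.0033,0.0032,0.0,0.0008,-0.0151,0.0003,0.085],[-0.0033,0.0032,0.0001,0.0008,-0.0151,0.0003,0.085],[-0.0033,0.0032,0.0001,0.0008,-0.0151,0.0003,0.085]]
```

play_rows:
  series:
    - [-0.0033,0.0032,0,0.001,-0.015,0,0.085]
    - [-0.0033,0.0032,0,0.001,-0.015,0,0.085]
    - [-0.0033,0.0032,0,0.001,-0.015,0,0.085]
    - [0,0.01,0,0,0,0,0.085]
    - [0,0.01,0,0,0,0,0.085]
    - [0,0.01,0,0,0,0,0.085]

```text
clock: 10.75
position: [580.0, 9.1, 153.0]
ee_rot: [0.381, -0.392, 0.798, -0.255]
contact_force: [-0.0, -0.1, 0.7]
gripper_width: 85.2
```

```bash
python3 c.py 1 -1.3 90 -135 3 .085; python3 -c "
from h import *
d=cam('wrist'); cv2.imwrite('pics/w8.png',d['color'][:,:,::-1])"
```

```text
10.75 [  2.2  -0.9 118. ] [ 0.53  0.42 -0.52  0.71 -0.99 -0.05] [-0.  -0.1  0.7] 85.2 jaw -134.4 tooly [ 0.002 -0.    -1.   ]
step mm 9.4 rad 0.004
[[0.0004,0.0093,-0.0002,-0.0006,0.0036,-0.0005,0.085],[0.0004,0.0093,-0.0002,-0.0006,0.0036,-0.0005,0.085],[0.0004,0.0093,-0.0002,-0.0006,0.0036,-0.0005,0.085]]
```

View pics/w8.png

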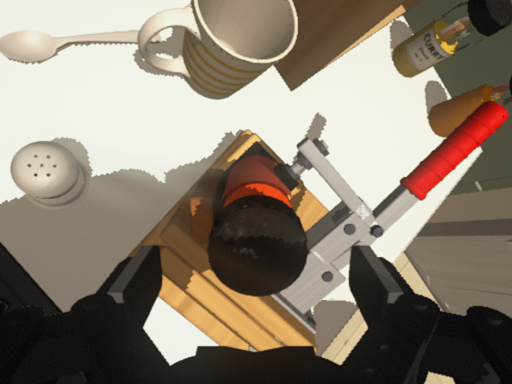

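The cap at (258,245) is well centred between the fingers, and the clamp is holding the jar. I'll descend and grip.

play_rows:
  series:
    - [0,0.0095,0,0,0,0,0.085]
    - [0,0.0095,0,0,0,0,0.085]
    - [0,0.0095,0,0,0,0,0.085]
    - [0,0,0,0,0,0,0.03]
    - [0,0,0,0,0,0,0.03]
    - [0,0,0,0,0,0,0.03]
    - [0,0,0,0,0,0,0.03]
    - [0,0,0,0,0,0,0.03]

```text
clock: 11.6
position: [581.9, -10.4, 125.0]
ee_rot: [0.383, -0.392, 0.797, -0.253]
contact_force: [0.8, -1.5, -2.1]
gripper_width: 47.8
```

```bash
python3 c.py 1 -1.3 90 -25 10 .03
```

```text
11.6 [ 0.5 -0.8 83.9] [ 0.48  0.45 -0.57  0.76 -0.92 -0.08] [ 0.8 -1.5 -2.1] 47.8 jaw -134.3 tooly [-0.003 -0.    -1.   ]
step mm 0.6 rad 0.191
[[0.0,-0.0006,0.0001,0.0003,-0.1908,-0.0,0.03],[0.0,-0.0006,0.0001,0.0003,-0.1908,-0.0,0.03],[0.0,-0.0006,0.0001,0.0003,-0.1908,-0.0,0.03],[0.0,-0.0006,0.0001,0.0003,-0.1908,-0.0,0.03],[0.0001,-0.0006,0.0,0.0003,-0.1908,-0.0,0.03],[0.0001,-0.0006,0.0,0.0003,-0.1908,-0.0,0.03],[0.0001,-0.0006,0.0,0.0003,-0.1908,-0.0,0.03],[0.0001,-0.0006,0.0,0.0003,-0.1908,-0.0,0.03],[0.0001,-0.0006,-0.0,0.0003,-0.1908,-0.0,0.03],[0.0001,-0.0006,-0.0,0.0003,-0.1908,-0.0,0.03]]
```

The grip is at 47.8 mm, but the tool sagged to z=84, where the pads may overlap the glass. I'll open, raise 9 mm and grip again.

play_rows:
  series:
    - [0,0,0,0,0,0,0.06]
    - [0,0,0,0,0,0,0.06]
    - [0,-0.006,0,0,0,0,0.06]
    - [0,-0.006,0,0,0,0,0.06]
    - [0,0,0,0,0,0,0.03]
    - [0,0,0,0,0,0,0.03]
    - [0,0,0,0,0,0,0.03]
    - [0,0,0,0,0,0,0.03]

```text
clock: 12.4
position: [581.1, -2.4, 137.6]
ee_rot: [0.382, -0.392, 0.798, -0.254]
contact_force: [-0.1, 0.2, 0.0]
gripper_width: 47.4
```

```bash
python3 c.py 1 -1.3 92 -25 10 .03
```

```text
12.4 [ 1.2 -1.4 98.8] [ 0.5   0.44 -0.55  0.74 -0.95 -0.07] [-0.1  0.2  0. ] 47.4 jaw -134.4 tooly [-0.    -0.001 -1.   ]
step mm 0.7 rad 0.191
[[0.0,0.0007,-0.0,0.0,-0.1909,0.0001,0.03],[0.0,0.0007,-0.0,0.0,-0.1909,0.0001,0.03],[-0.0,0.0007,-0.0,0.0,-0.1909,0.0001,0.03],[-0.0,0.0007,-0.0,0.0,-0.1909,0.0001,0.03],[-0.0,0.0007,-0.0,0.0,-0.1909,0.0001,0.03],[-0.0,0.0007,-0.0,0.0,-0.1909,0.0001,0.03],[-0.0,0.0007,-0.0,0.0,-0.1909,0.0001,0.03],[-0.0,0.0007,-0.0,0.0,-0.1909,0.0001,0.03],[-0.0,0.0007,-0.0,0.0,-0.1909,0.0001,0.03],[-0.0,0.0007,-0.0,0.0,-0.1909,0.0001,0.03]]
```

play_rows:
  series:
    - [0,0,0,0,-0.1,0,0.03]
    - [0,0,0,0,-0.12,0,0.03]
    - [0,0,0,0,-0.12,0,0.03]
    - [0,0,0,0,-0.12,0,0.03]

```text
clock: 12.8
position: [581.2, -2.2, 137.5]
ee_rot: [0.557, -0.322, 0.686, -0.338]
contact_force: [0.3, 1.4, -0.4]
gripper_width: 47.0
```

```bash
python3 c.py 1 -1.3 98.8 -25 10 .03|head -1; python3 -c "
from h import *
p,r,s=now();print(s['wrist_torque'].round(2),'about Zs',s['wrist_torque']@Zs)"
```

```text
12.8 [ 1.4 -1.3 98.8] [ 0.5   0.44 -0.55  0.73 -0.95  0.4 ] [ 0.3  1.4 -0.4] 47.0 jaw -107.4 tooly [-0.     0.001 -1.   ]
[ 1.25  0.08 -0.34] about Zs -0.3606247845245687
```

The torque about the jar axis is -0.36 N m, which matches the cap's stiffness. I'll keep turning.

play_rows:
  series:
    - [0,0,0,0,-0.14,0,0.03]
    - [0,0,0,0,-0.14,0,0.03]
    - [0,0,0,0,-0.14,0,0.03]
    - [0,0,0,0,-0.14,0,0.03]
    - [0,0,0,0,-0.14,0,0.03]
    - [0,0,0,0,-0.14,0,0.03]
    - [0,0,0,0,-0.14,0,0.03]
    - [0,0,0,0,-0.14,0,0.03]
    - [0,0,0,0,-0.14,0,0.03]
    - [0,0,0,0,-0.14,0,0.03]

```text
clock: 13.8
position: [580.9, -1.7, 137.0]
ee_rot: [0.871, -0.019, 0.146, -0.468]
contact_force: [-0.4, 0.5, -0.1]
gripper_width: 47.1
```

play_rows:
  series:
    - [0,0,0,0,-0.14,0,0.03]
    - [0,0,0,0,-0.14,0,0.03]
    - [0,0,0,0,0,0,0.03]

```text
clock: 14.1
position: [580.7, -1.6, 137.0]
ee_rot: [0.883, 0.049, 0.019, -0.466]
contact_force: [0.0, -0.9, 1.3]
gripper_width: 47.0
```

```bash
python3 c.py 1 -1.3 98.8 -25 10 .03|head -1; python3 -c "
from h import *
p,r,s=now();print(s['wrist_torque'].round(2),'about Zs',s['wrist_torque']@Zs)
d=cam('wrist'); cv2.imwrite('pics/w9.png',d['color'][:,:,::-1])"
```

```text
14.1 [ 1.  -0.4 98.8] [ 0.5   0.44 -0.54  0.73 -0.95  2.14] [ 0.  -0.9  1.3] 47.0 jaw -8.0 tooly [-0.001  0.004 -1.   ]
[0.94 0.36 0.3 ] about Zs 0.34855295455688845
```

View pics/w9.png

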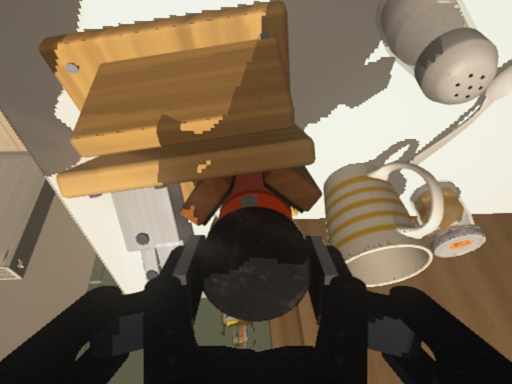

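The jaws turned 126° with the cap held throughout, without slip in opening or position. I'll release, retreat and go back to the handle.

play_rows:
  series:
    - [0,0,0,0,0,0,0.085]
    - [0,0,0,0,0,0,0.085]
    - [0,0,0,0,0,0,0.085]
    - [0,-0.015,0,0,0,0,0.085]
    - [0,-0.02,0,0,0,0,0.085]
    - [0,-0.02,0,0,0,0,0.085]

```text
clock: 14.75
position: [573.2, 27.7, 180.7]
ee_rot: [0.884, 0.043, 0.021, -0.465]
contact_force: [-1.0, -0.1, -0.2]
gripper_width: 85.2
```

```bash
python3 c.py -56 -122 150 7 7 .085
python3 - <<'E'
from arc import *
# jar/cap still in place? compare cap bbox in wrist view with model at pose used
w=cam("wrist"); th=np.linspace(0,6.283,120)
P=F+M@[1,-1.3,118]; c=np.array([P+24.5*(np.cos(a)*X+np.sin(a)*Ys)-k*Zs for a in th for k in(0,20)]); p=proj(w,c); print("cap expected px",p.min(0).round(),p.max(0).round())
x0,y0=p.min(0).astype(int)-12;x1,y1=p.max(0).astype(int)+12
g=w["color"][max(y0,0):y1,x0:x1].astype(int); m=((g.max(2)<80)&(g.max(2)-g.min(2)<25)).astype(np.uint8)
m=cv2.morphologyEx(m,cv2.MORPH_OPEN,cv2.getStructuringElement(2,(21,21))); yy,xx=np.nonzero(m); print("seen",xx.min()+x0,yy.min()+max(y0,0),xx.max()+x0,yy.max()+max(y0,0))
E
```

```text
14.75 [ -1.   -0.8 152. ] [ 0.57  0.39 -0.47  0.64 -1.07  2.19] [-1.  -0.1 -0.2] 85.2 jaw -8.5 tooly [-0.009  0.002 -1.   ]
step mm 19.0 rad 0.039
[[-0.0052,0.0003,-0.0183,-0.0003,-0.0387,-0.0013,0.085],[-0.0059,0.0003,-0.0181,-0.0003,-0.0387,-0.0013,0.085],[-0.0066,0.0003,-0.0178,-0.0003,-0.0387,-0.0013,0.085],[-0.0073,0.0003,-0.0176,-0.0003,-0.0387,-0.0013,0.085],[-0.008,0.0003,-0.0173,-0.0003,-0.0387,-0.0013,0.085],[-0.0086,0.0003,-0.017,-0.0003,-0.0387,-0.0013,0.085],[-0.0093,0.0003,-0.0166,-0.0003,-0.0387,-0.0013,0.085]]
cap expected px [217. 175.] [301. 262.]
seen 219 175 299 259
```

play_rows:
  series:
    - [-0.0055,0,-0.0183,0,-0.039,-0.001,0.085]
    - [-0.006,0,-0.018,0,-0.039,-0.001,0.085]
    - [-0.007,0,-0.0178,0,-0.039,-0.001,0.085]
    - [-0.0075,0,-0.0176,0,-0.039,-0.001,0.085]
    - [-0.008,0,-0.0173,0,-0.039,-0.001,0.085]
    - [-0.0086,0,-0.017,0,-0.039,-0.001,0.085]
    - [-0.0093,0,-0.0166,0,-0.039,-0.001,0.085]

```text
clock: 15.5
position: [538.3, -80.1, 252.7]
ee_rot: [0.877, 0.115, -0.099, -0.455]
contact_force: [0.2, 1.3, -0.2]
gripper_width: 84.8
```

```bash
python3 c.py -58 -121 30 7 8 .085
```

```text
15.5 [ -55.2 -123.6  153.8] [ 0.41  0.21 -0.54  0.69 -1.08  2.63] [ 0.2  1.3 -0.2] 84.8 jaw 7.6 tooly [ 0.007  0.004 -1.   ]
step mm 15.5 rad 0.002
[[-0.0004,0.0155,0.0003,-0.0004,0.0013,0.001,0.085],[-0.0004,0.0155,0.0003,-0.0004,0.0013,0.001,0.085],[-0.0004,0.0155,0.0003,-0.0004,0.0013,0.001,0.085],[-0.0004,0.0155,0.0003,-0.0004,0.0013,0.001,0.085],[-0.0004,0.0155,0.0003,-0.0004,0.0013,0.001,0.085],[-0.0004,0.0155,0.0003,-0.0004,0.0013,0.001,0.085],[-0.0003,0.0155,0.0004,-0.0004,0.0013,0.001,0.085],[-0.0003,0.0155,0.0004,-0.0004,0.0013,0.001,0.085]]
```

play_rows:
  series:
    - [-0.0004,0.0155,0,0,0.001,0.001,0.085]
    - [-0.0004,0.0155,0,0,0.001,0.001,0.085]
    - [-0.0004,0.0155,0,0,0.001,0.001,0.085]
    - [-0.0004,0.0155,0,0,0.001,0.001,0.085]
    - [-0.0004,0.0155,0,0,0.001,0.001,0.085]
    - [-0.0004,0.0155,0,0,0.001,0.001,0.085]
    - [-0.0003,0.0155,0,0,0.001,0.001,0.085]
    - [-0.0003,0.012,0,0,0.001,0.001,0.06]
    - [0,0,0,0,0,0,0.028]
    - [0,0,0,0,0,0,0.028]

```text
clock: 16.5
position: [547.3, -154.1, 149.8]
ee_rot: [0.878, 0.108, -0.092, -0.457]
contact_force: [-0.4, 0.6, 0.8]
gripper_width: 43.3
```

play_rows:
  series:
    - [0,0,0,0,0,0,0.028]
    - [0,0,0,0,0,0,0.028]

```text
clock: 16.7
position: [547.9, -153.6, 150.6]
ee_rot: [0.878, 0.109, -0.092, -0.458]
contact_force: [-0.6, 0.6, 0.6]
gripper_width: 27.5
```

```bash
python3 - <<'E'
from arc import *
arc((-54,-41),82,238,250,5,.028,32)
w=cam("wrist"); h=cv2.cvtColor(w["color"],cv2.COLOR_RGB2HSV)
m=((h[...,0]<6)|(h[...,0]>174))&(h[...,1]>190)&(h[...,2]>90); m[:150]=0
y,x=np.nonzero(m); print("red px",len(x),x.min(),x.max(),y.min(),y.max())
E
```

```text
t 16.7 tcp seat [ -59.2 -125.6   27.8] J [ 0.21  0.33 -0.71  0.93 -0.79  2.47] f [-0.6  0.6  0.6] w 27.5
grip ang 266.5 rad 84.8 handle ang 276.4
[[-0.0081,-0.0009,0.0024,-0.0068,0.0923,0.0032,0.028],[-0.008,-0.0008,0.0024,0.0,0.0923,-0.0,0.028],[-0.0079,-0.0008,0.0025,-0.0,0.0923,0.0,0.028],[-0.0078,-0.0008,0.0025,0.0,0.0923,-0.0,0.028],[-0.0078,-0.0008,0.0026,-0.0,0.0923,0.0,0.028]]
red px 3999 227 269 194 341
```

play_rows:
  series:
    - [-0.01,-0.001,0.002,-0.007,0.08,0.003,0.028]
    - [-0.01,-0.001,0.002,0,0.08,0,0.028]
    - [-0.009,-0.001,0.002,0,0.08,0,0.028]
    - [-0.008,-0.001,0.0025,0,0.09,0,0.028]
    - [-0.008,-0.001,0.0025,0,0.09,0,0.028]

```text
clock: 17.25
position: [507.2, -145.2, 151.0]
ee_rot: [0.877, 0.012, 0.105, -0.468]
contact_force: [2.5, -1.4, -0.4]
gripper_width: 27.8
```

```bash
cat > chk.py <<'E'
from arc import *
w=cam("wrist"); h=cv2.cvtColor(w["color"],cv2.COLOR_RGB2HSV)
m=((h[...,0]<6)|(h[...,0]>174))&(h[...,1]>190)&(h[...,2]>90); m[:150]=0
y,x=np.nonzero(m); print("red px",len(x),x.min(),x.max(),y.min(),y.max())
c=[]
for v in (y.min()+10,(y.min()+y.max())//2,y.max()-10):
    o,d=ray(w,(x[y==v].mean(),v)); q=F+54*Zs; P=o+d*((q-o)@Zs)/(d@Zs); c.append((M.T@(P-F))[:2])
d=c[-1]-c[0]; print("handle pts",np.round(c,1).tolist(),"angle",np.degrees(np.arctan2(d[1],d[0]))%360)
E
cat chk.py > chk2.py; python3 chk.py; python3 -c "
from arc import *
arc((-54,-41),82,205,214,5,.028,32)"
```

```text
red px 4163 247 456 192 337
handle pts [[nan, nan], [-92.1, -111.4], [-102.9, -142.2]] angle nan
t 17.3 tcp seat [ -98.7 -112.6   37.1] J [ 0.24  0.27 -0.82  0.96 -0.77  1.96] f [ 0.3 -0.5  1. ] w 28.0
grip ang 238.0 rad 84.4 handle ang 251.2
[[-0.0092,0.0009,0.0032,-0.0058,0.1299,0.0127,0.028],[-0.0091,0.001,0.0031,0.0,0.1298,-0.0,0.028],[-0.0091,0.001,0.0029,-0.0,0.1298,0.0,0.028],[-0.0091,0.001,0.0028,0.0,0.1298,0.0,0.028],[-0.0091,0.001,0.0026,0.0,0.1298,-0.0,0.028]]chk.py:7: RuntimeWarning: Mean of empty slice.
  o,d=ray(w,(x[y==v].mean(),v)); q=F+54*Zs; P=o+d*((q-o)@Zs)/(d@Zs); c.append((M.T@(P-F))[:2])
  ret = ret.dtype.type(ret / rcount)
```

The clamp unlocked and the handle is following at about 251°. I'll continue opening it.

play_rows:
  series:
    - [-0.0092,0.0015,0.0032,-0.006,0.13,0.012,0.028]
    - [-0.0091,0.0015,0.003,0,0.13,0,0.028]
    - [-0.0091,0.0015,0.003,0,0.13,0,0.028]
    - [-0.0091,0.001,0.0028,0,0.13,0,0.028]
    - [-0.0091,0.001,0.0026,0,0.13,0,0.028]

```text
clock: 17.8
position: [477.3, -122.9, 129.6]
ee_rot: [0.795, -0.143, 0.389, -0.443]
contact_force: [1.3, -1.5, 1.9]
gripper_width: 28.1
```

```bash
sed -i 's/m\[:150\]=0/m[:150]=0;m[:,:200]=0;m[:,300:]=0/' chk.py; python3 chk.py; python3 -c "
from arc import *
arc((-54,-41),82,181,190,4,.028,32)"
```

```text
red px 3708 245 291 237 350
handle pts [[-110.9, -74.3], [-128.5, -88.1], [-148.0, -104.1]] angle 218.8803949100794
t 17.85 tcp seat [-123.7  -77.2   34.9] J [ 0.3   0.26 -0.9   0.99 -0.76  1.16] f [ 0.   1.  -0.1] w 27.8
grip ang 207.5 rad 78.5 handle ang 212.6
[[-0.0091,0.0006,0.0005,-0.0071,0.0984,0.0095,0.028],[-0.0092,0.0007,0.0006,0.0,0.0984,0.0,0.028],[-0.0093,0.0007,0.0008,-0.0,0.0984,-0.0,0.028],[-0.0094,0.0007,0.001,0.0,0.0984,0.0,0.028]]
```

play_rows:
  series:
    - [-0.0091,0.0006,0.0005,-0.007,0.098,0.009,0.028]
    - [-0.0092,0.0007,0.0006,0,0.098,0,0.028]
    - [-0.0093,0.0007,0.0008,0,0.098,0,0.028]
    - [-0.0094,0.0007,0.001,0,0.098,0,0.028]
    - [-0.005,0,0,0,0.01,0,0.028]

```text
clock: 18.35
position: [459.9, -94.4, 106.9]
ee_rot: [0.702, -0.232, 0.54, -0.403]
contact_force: [-0.6, -1.6, 0.8]
gripper_width: 28.0
```

```bash
python3 chk.py; python3 -c "
from arc import *
arc((-54,-41),82,176,189,4,.028,32)"
```

```text
red px 3465 248 287 239 350
handle pts [[-122.5, -42.1], [-143.9, -46.1], [-167.8, -51.5]] angle 191.7669216382868
t 18.4 tcp seat [-134.8  -39.2   34.5] J [ 0.38  0.28 -0.95  0.99 -0.75  0.67] f [-0.6 -1.   0.1] w 28.1
grip ang 178.7 rad 80.8 handle ang 189.5
[[-0.001,0.0006,-0.0001,-0.0026,0.0024,0.005,0.028],[-0.001,0.0006,-0.0001,0.0,0.0023,-0.0,0.028],[-0.001,0.0006,-0.0001,0.0,0.0023,-0.0,0.028],[-0.001,0.0006,-0.0001,0.0,0.0023,0.0,0.028]]
```

play_rows:
  series:
    - [-0.005,0.0005,0,-0.002,0.002,0.004,0.028]
    - [-0.005,0,0,0,0,0,0.028]
    - [-0.006,0,0,0,0,0,0.028]
    - [-0.006,0,0,0,0,0,0.028]

```text
clock: 18.8
position: [455.3, -83.1, 100.2]
ee_rot: [0.705, -0.23, 0.543, -0.395]
contact_force: [16.4, -25.7, 7.2]
gripper_width: 28.1
```

```bash
python3 chk.py; python3 -c "
from arc import *
arc((-54,-41),82,176,189,4,.028,32)"
```

```text
red px 3288 242 295 205 349
handle pts [[nan, nan], [-138.9, -30.5], [-172.0, -32.9]] angle nan
t 18.85 tcp seat [-137.2  -26.2   35.9] J [ 0.41  0.3  -0.96  0.99 -0.76  0.62] f [ 15.1 -24.1   6.8] w 27.9
grip ang 169.9 rad 84.6 handle ang 189.3
[[0.0023,0.001,-0.0001,0.0082,0.0013,0.0218,0.028],[0.0023,0.001,-0.0,-0.0,0.0013,0.0,0.028],[0.0023,0.001,0.0,0.0,0.0013,0.0,0.028],[0.0023,0.001,0.0001,0.0,0.0013,-0.0,0.028]]chk.py:7: RuntimeWarning: Mean of empty slice.
  o,d=ray(w,(x[y==v].mean(),v)); q=F+54*Zs; P=o+d*((q-o)@Zs)/(d@Zs); c.append((M.T@(P-F))[:2])
  ret = ret.dtype.type(ret / rcount)
```

The handle now stands firmly on its open stop (30 N). I'll back off, open the fingers and retreat.

play_rows:
  series:
    - [0.004,0,0,0,0,0,0.035]
    - [0,0,0,0,0,0,0.06]
    - [0,0,0,0,0,0,0.085]
    - [0,0,0,0,0,0,0.085]
    - [0,-0.02,0,0,0,0,0.085]
    - [0,-0.035,0,0,0,0,0.085]
    - [0,-0.035,0,0,0,0,0.085]
    - [0,-0.035,0,0,0,0,0.085]

```text
clock: 19.65
position: [439.7, -13.3, 201.0]
ee_rot: [0.71, -0.232, 0.537, -0.392]
contact_force: [1.6, -0.1, 0.1]
gripper_width: 85.1
```

```bash
python3 - <<'E'
from arc import *
p,r,st=now(); print(st["clock"],(M.T@(p-F)).round(1),st["joints"].round(2),st["contact_force"].round(1))
w=cam("wrist"); h=cv2.cvtColor(w["color"],cv2.COLOR_RGB2HSV)
m=(((h[...,0]<6)|(h[...,0]>174))&(h[...,1]>190)&(h[...,2]>90)).astype(np.uint8)
k,l,s,ce=cv2.connectedComponentsWithStats(m)
for i in range(1,k):
    if s[i][4]>150:
        yy,xx=np.nonzero(l==i); vx,vy,x0,y0=cv2.fitLine(np.c_[xx,yy].astype(np.float32),2,0,.01,.01).ravel(); t=(xx-x0)*vx+(yy-y0)*vy
        c=[]
        for q in(t.min(),t.max()):
            o,d=ray(w,(x0+q*vx,y0+q*vy)); Q=F+56*Zs; P=o+d*((Q-o)@Zs)/(d@Zs); c.append((M.T@(P-F))[:2].round(1))
        print(s[i],c)
for n in("side","top"):
    d=cam(n); a=cv2.imread(f"pics/{n}0.png")[:,:,::-1].astype(int); df=np.abs(d["color"].astype(int)-a).max(2)
    cv2.imwrite(f"pics/{n}9.png",d["color"][:,:,::-1])
    h=cv2.cvtColor(d["color"],cv2.COLOR_RGB2HSV); mm=((h[...,0]<6)|(h[...,0]>174))&(h[...,1]>190)&(h[...,2]>110)
    h0=cv2.cvtColor(a.astype(np.uint8),cv2.COLOR_RGB2HSV); m0=((h0[...,0]<6)|(h0[...,0]>174))&(h0[...,1]>190)&(h0[...,2]>110)
    for q in(m0,mm):
        y,x=np.nonzero(q[:300]); print(n,len(x),x.mean().round(1),y.mean().round(1),x.min(),x.max())
    for nm,(u0,v0,u1,v1) in (dict(curry=(268,146,292,194),turm=(300,150,324,200),mug=(178,188,224,238),salt=(165,244,192,286)) if n=="side" else dict(curry=(325,190,358,218),turm=(325,230,358,256),mug=(208,140,262,178),salt=(162,160,190,185))).items():
        print(n,nm,"mean diff",df[v0:v1,u0:u1].mean().round(1))
E
```

```text
19.65 [-139.7  -25.3  159.5] [ 0.67  0.16 -0.75  0.62 -1.09  0.84] [ 1.6 -0.1  0.1]
[ 257  143   23   86 1217] [array([-174.5,  -40.2]), array([-103.3,  -33.3])]
side 212 294.0 219.3 235 311
side 122 295.7 221.5 231 311
side curry mean diff 80.7
side turm mean diff 122.4
side mug mean diff 5.4
side salt mean diff 6.3
top 118 226.0 255.8 199 232
top 115 224.5 256.3 219 230
top curry mean diff 1.2
top turm mean diff 1.2
top mug mean diff 0.8
top salt mean diff 3.1
```

```bash
python3 - <<'E'
from h import *
for f in("top0","top9"):
    a=cv2.imread(f"pics/{f}.png")[185:220,172:202]; y,x=np.nonzero(a.max(2)<55); print(f,len(x),x.min()+172,x.max()+172,y.min()+185,y.max()+185,x.mean()+172,y.mean()+185)
    h=cv2.cvtColor(cv2.imread(f"pics/{f}.png")[185:220,190:230],cv2.COLOR_BGR2HSV); y,x=np.nonzero(((h[...,0]<8)|(h[...,0]>172))&(h[...,1]>150)); print("powder",len(x),x.mean()+190,y.mean()+185)
print(job_done())
E
```

```text
top0 304 179 200 194 216 188.23355263157896 204.4309210526316
powder 529 208.14744801512288 204.42533081285444
top9 300 179 200 194 216 188.24 204.54
powder 531 208.2241054613936 204.4331450094162
the job is handed in; nothing more can be done
None
```

I closed and locked the clamp, turned the cap 126° anticlockwise, swung the clamp fully open again and handed the job in at about 20 s. The robot was well clear of everything by then.

**What the checks showed**
- **Clamp locked:** the handle had turned about 87° and the arm about 59°, and it stood hard on its stop at about 41 N. That matches the locked position.
- **Cap turn:** the gripper held the cap for the whole turn, and a reading early in it showed about 0.36 N m, close to the cap's stated stiffness. The turn was read from the gripper, so I did not separately confirm from the images that the cap turned on the jar.
- **Clamp open:** I pushed the handle back until it met firm resistance at about 31 N. It ended about 4° further open than where it started.
- **Jar:** in the top view the cap and powder were within 0.1 pixel of where they began, so the jar is still in the cradle.
- **Bystanders:** the top view shows no visible change to the two spice jars, the mug or the salt shaker. In the side view only the mug and salt shaker could be compared, because the arm probably hid the two spice jars, whose areas looked very different.

**What went less well**
- My estimates of the cap's height disagreed by about 6–9 mm between views.
- My first grip on the cap sagged too low, so I opened, raised the gripper by about 15 mm and gripped again before turning.

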